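# Pack the rack-pin kit in its transit case

### The job

Pack the kit: stand every orange-gripped locking pin from the wooden stock block fully home in a socket of its own in the blue case's black insert (the insert sits loose, so feel for the holes) and stand the tin in the empty bay beside it. Then shut the lid, and only after that bring the clamp arm right down onto it. Leave the other things on the bench where they are.

Things in the scene. Friction and masses are not known exactly. Their poses are not given: they have to be found in the camera images.
- case: Base of a blue transit case fixed to the bench, 255 (x) x 150 (y) x 45 high, walls 5; origin: centre of its underside. +y side: lid hinge; -y side: steel clamp bracket 100 high at local y -100 mm. +x half: black insert 124 x 125 x 32, its top 38 above the bench, with four round blind sockets. -x half: empty bay for the tin.
- stock: Light wood stock block fixed to the bench, 125 x 125 x 28 high, origin at the centre of its underside; its four holes at local x, y = +-37 mm (18 wide, 20 deep) hold the pins upright at the start.
- tin_mid (a point): Centre (half-way up) of the tin: a closed round can, 48 diameter, 60 high, 0.22 kg, green band, steel lid, standing loose on the bench. z is its axis. It may be knocked aside.
- tin_bay (a point): Centre of the floor of the grey-floored tin bay in the case (6 above the bench). The bay is 104 (case x) x 140 (case y); case walls 45 high on three sides, on the +x side a rib whose top is 40 above the bench.
- lid (a joint): Hinge of the deep blue lid (255 x 150 x 52 deep, 0.3 kg): 0 = shut (its top then 97 above the bench); 1.65 to 1.9 at the start = standing open, leaning out at the case's +y side. Stiff: stays where it is left, about 5 N at its edge moves it. Close it by pushing its outer face towards the case's -y side, then down.
- lid_edge (a point): On the lid: middle of the outer edge opposite the hinge, where front wall and top panel meet (150 mm along the lid from the hinge, 52 mm out). Frame axes: x along the hinge, y along the lid towards the hinge, z out of the lid's outer face.
- lid_hinge (a point): Middle of the lid's hinge line: case frame x 0, y +75, z +45 mm; the line runs along the case's x.
- clamp (a joint): Hinge of the clamp arm (steel, 85 long, 16 wide, at its end a red cross grip 24 diameter, 30 wide) on the bracket at the case's -y side: 0 = down, lying level across the shut lid; 1.6 to 1.9 at the start = standing open, leaning out to -y. Stiff: stays where it is left, about 1.5 N at the grip moves it.
- clamp_tip (a point): Centre of the clamp's red grip, 80 mm from the pivot.
- clamp_pivot (a point): Pivot of the clamp arm: case frame x 0, y -100, z +104 mm; the axis runs along the case's x.
- socket0 (a point): Nominal centre of socket 0 of 4, at the insert's top face. The insert has play in the case: all true sockets are shifted together by up to 5 mm in each of the case's x and y and turned by up to 0.03 rad (at most 9 mm off in all); black in black, to be felt for. Sockets are blind, 18 diameter, 26 deep, with a 1.5 mm chamfer.
- socket1 (a point): Nominal centre of socket 1 of 4, at the insert's top face. The insert has play in the case: all true sockets are shifted together by up to 5 mm in each of the case's x and y and turned by up to 0.03 rad (at most 9 mm off in all); black in black, to be felt for. Sockets are blind, 18 diameter, 26 deep, with a 1.5 mm chamfer.
- socket2 (a point): Nominal centre of socket 2 of 4, at the insert's top face. The insert has play in the case: all true sockets are shifted together by up to 5 mm in each of the case's x and y and turned by up to 0.03 rad (at most 9 mm off in all); black in black, to be felt for. Sockets are blind, 18 diameter, 26 deep, with a 1.5 mm chamfer.
- socket3 (a point): Nominal centre of socket 3 of 4, at the insert's top face. The insert has play in the case: all true sockets are shifted together by up to 5 mm in each of the case's x and y and turned by up to 0.03 rad (at most 9 mm off in all); black in black, to be felt for. Sockets are blind, 18 diameter, 26 deep, with a 1.5 mm chamfer.
- pin0_mid (a point): Centre (half-way up) of a rack locking pin, 70 high, 0.09 kg: steel shank 16 diameter, 30 long, with a chamfered foot, under an orange cylindrical grip 24 diameter, 40 high. z runs along the pin, up to the grip. At the start upright in the stock block, foot 8 above the bench. Seated in a socket: foot 12, centre 47 above the bench. Absent when None.
- pin1_mid (a point): Centre (half-way up) of a rack locking pin, 70 high, 0.09 kg: steel shank 16 diameter, 30 long, with a chamfered foot, under an orange cylindrical grip 24 diameter, 40 high. z runs along the pin, up to the grip. At the start upright in the stock block, foot 8 above the bench. Seated in a socket: foot 12, centre 47 above the bench. Absent when None.
- pin2_mid (a point): Centre (half-way up) of a rack locking pin, 70 high, 0.09 kg: steel shank 16 diameter, 30 long, with a chamfered foot, under an orange cylindrical grip 24 diameter, 40 high. z runs along the pin, up to the grip. At the start upright in the stock block, foot 8 above the bench. Seated in a socket: foot 12, centre 47 above the bench. Absent when None.
- pin3_mid (a point): Centre (half-way up) of a rack locking pin, 70 high, 0.09 kg: steel shank 16 diameter, 30 long, with a chamfered foot, under an orange cylindrical grip 24 diameter, 40 high. z runs along the pin, up to the grip. At the start upright in the stock block, foot 8 above the bench. Seated in a socket: foot 12, centre 47 above the bench. Absent when None.
- tape_roll: Bystander, not to be disturbed: roll of brown tape, 90 diameter, 48 high. Origin at its base.
- tape_measure: Bystander, not to be disturbed: yellow tape measure, 60 x 55 x 35. Origin at its base.
- driver: Bystander, not to be disturbed: red-handled screwdriver lying down. Origin at its base.
- carton_a: Bystander, not to be disturbed: small brown carton, 160 x 120 x 90, with a white one on it. Origin at its base.
Things that resemble listed ones, but are neither listed nor needed, are in the scene too. What is shaped like the part that bears pin3_mid but turquoise or yellow is not meant.

How it is judged:
By the outcome, as a careful person would: the job done as asked, in the order asked, and still so for the second after the job is handed in, with the robot touching nothing.
Of pin0, pin1, pin2, pin3 only 3 to 4 are there at a start; the rules pass over those that are not, and their reading is None.
At some moment in a run one of tin may be knocked a few centimetres aside while the robot is not near it.
It also fails if it takes over 210 s, if anything falls off the work surface, if the arm or the gripper's body presses on something with over 40 N, if the wrist force passes 120 N, or if a joint passes its speed limit or range.

### The arm

A 6-joint arm with a two-finger parallel gripper is mounted at the origin on the work surface. World frame = base frame: x ahead of the robot, y to its left, z up, the work surface at z = 0. Lengths are in m, angles in degrees, forces in N, time in s.
With the tool pointing down it reaches from about 0.3 to 0.75 m from the base axis. Payload 8.5 kg.
Tool frame: the origin (TCP) lies at the very end of the fingers, on their centre line; the grasp point (between the pads) lies 19 mm behind it; z points along the fingers, y is the line along which they close (so a half turn about z gives the same grasp; the last joint's range is limited). The gripper opens to 85 mm and grips with 20 to 120 N. Pads are 22 mm wide; open, the fingers measure 114 mm over their backs; the gripper's body (76 mm by 85 mm) begins 54 mm behind the grasp point. The pads swing forward as they close: fully open they stand 13 mm farther back than shut.
Start: joints at [63.352, 21.807, 74.336, -0, 83.858, -12.336], TCP at [0.136, 0.533, 0.231] pointing down, gripper open.
Joint ranges: [-178.18, 178.18], [-50.72, 133.34], [12.68, 142.11], [-81.47, 261.47], [9.98, 163.14], [-165.26, 165.26]. Speed limits (degrees/s): [136.94, 136.94, 180, 180, 180, 180].

### API

Orientations are given as a 3x3 rotation matrix whose columns are the frame's x, y, z axes.
In Python, from rig import observe, cams, ticket gives the robot as it stands.
- The arm moves only by the tool move_arm, never from a script. Its arguments are lists of equal length, an entry for each row: "jaw": the finger opening in cm, from 0 to 8.54; "dp": the shift along the tool's x, y, z in cm, a list of three; "turn": the turn, a rotation vector about the tool's x, y, z in rad, a list of three. In form: {"jaw": [jaw, ...], "dp": [[tx, ty, tz], ...], "turn": [[wx, wy, wz], ...]}. A call has 1 to 12 rows; each row shifts and turns the commanded pose from where the row before left it, along the tool's axes as they then stand; what a row does not reach is not made up. A row lasts 1/12 s, in which the tool goes at most 41.7 mm and 7.16 degrees, less where a joint would pass 70% of its speed; a pose out of reach is approached as far as the arm can. A call is refused whole if a number of a shift passes 4.17 or a number of a turn 0.125, either way. A call with a gripper value outside its range is refused whole. The fingers move at their own pace and stop on an object; "force" is the grip in N (left out, the last holds). Time passes only in rows, so rows that do not move let the fingers close. It gives the time, the measured TCP pose, the force, the opening and the grip force at its end, in the units of the state.
- observe(): the state, without advancing time (a new reading comes with each control period).
- cams.get_image(name): name is "side" or "top" or "wrist"; returns (picture, depth): 400x640x3 uint8, red, green, blue; 400x640 float32, m along the optical axis (not along the pixel's ray), 0 where there is no reading.
- cams.calibration(name): a dict with "vertical_fov" (degrees; the focal length in pixels is half the picture's height over the tangent of half this angle, whatever the lens; pixels are square), "cx", "cy" (the principal point, pixels), "view" (4x4, takes a point from world to camera coordinates); the wrist camera has in their place "tool_from_camera" (4x4, takes a point from camera to tool coordinates, whose origin is the TCP and whose axes are the flange's). Camera axes: x right, y up, looking along -z (the intrinsics and any distortion apply to the point x, -y, -z); pixel columns grow to the right and rows downward; lengths in m; the calibration is good to about 2 mm. A picture is of the moment at which its call begins: read the wrist's pose just before it. calibration takes no time and is no camera call.
- ticket.close_job(): hands the job in; it is judged then, once.
Trained networks look in the newest picture that a camera, given by its name, has taken for a name from the list of things; names that differ only in an ending like _2 or _b are one class to them, and where a whole thing is asked for, a point or a joint stands for the part that bears it (a point fixed in the world has none). Each returns a list of dicts, best first, with "p" (0 to 1); they miss things now and then, are a little off and sometimes report something else, mostly with a low value. They report only what shows in the picture. A call takes as long as a camera call. They do not tell look-alikes from the thing itself.
- cams.spot_in(camera, query): "box" ([centre column, centre row, width, height] as shares, 0 to 1, of the picture: columns of its width, rows of its height, round what is visible of it).
- cams.outline_of(camera, query): "mask" (400x640 bool, what is visible of it) and "box" ([centre column, centre row, width, height] as shares, 0 to 1, of the picture: columns of its width, rows of its height, round what is visible of it).
- cams.mark_of(camera, query): "location" ([column, row] as shares, 0 to 1, of the picture: columns of its width, rows of its height: a listed point, or the origin of a listed thing).
The state is a dict: "time_s": time; "q": joint angles; "qvel": joint speeds; "joint_efforts": joint torques, N m; "position": TCP position; "tool_rot": TCP orientation; "ft_force": force on the tool from outside, world axes, zero at the start; "wrist_torque": the same for the moment, N m; "grip_width": finger opening in m; "gripper_force": force on a finger pad.
Only numpy, scipy, OpenCV 4.12 (cv2) and the standard library are available. Lean on these libraries where they do the work, as an engineer would, in place of code of your own. Each camera call takes 0.05 s, during which the arm holds its last target. There are 200 camera calls.

## Working session

There is one attempt and no reset: what is moved stays moved. The work goes in short steps, Python scripts to look and compute and a tool call to move; the robot and the scene stay as the last step left them, time stands still between calls to the robot, and variables do not carry over. Pictures are saved under pics/ and viewed, at most 14 in all, crops included, and the job is handed in when it is done.

Besides the shell and the picture viewer there is one more tool, called after "Emit:" as a command line: name --argument value ..., lists and objects as JSON in quotes. move_arm: Moves the arm, as the interface text tells. Its arguments: {"type":"object","properties":{"jaw":{"type":"array","items":{"type":"number"}},"dp":{"type":"array","items":{"type":"array","items":{"type":"number"}}},"turn":{"type":"array","items":{"type":"array","items":{"type":"number"}}},"force":{"type":"number"}},"required":["jaw","dp","turn"]}

```bash
ls; mkdir -p pics; cat > h.py <<'E'
import numpy as np, cv2, json
from rig import observe, cams, ticket
def K(c):
    f=200/np.tan(np.radians(c['vertical_fov'])/2); return f,c['cx'],c['cy']
def T_wc(name):
    c=cams.calibration(name)
    if name=='wrist':
        s=observe(); T=np.eye(4); T[:3,:3]=np.array(s['tool_rot']); T[:3,3]=s['position']
        return T@np.array(c['tool_from_camera'])
    return np.linalg.inv(np.array(c['view']))
def ray(name,u,v,T=None):
    c=cams.calibration(name); f,cx,cy=K(c); T=T_wc(name) if T is None else T
    d=np.stack([(np.asarray(u,float)-cx)/f,-(np.asarray(v,float)-cy)/f,-np.ones_like(np.asarray(u,float))],-1)
    return T[:3,3], d@T[:3,:3].T
def at_z(name,u,v,z,T=None):
    o,d=ray(name,u,v,T); return o+d*((z-o[2])/d[...,2])[...,None]
def cloud(name,dep,T=None):
    v,u=np.mgrid[0:400,0:640]; o,d=ray(name,u,v,T); return o+d*dep[...,None]
def proj(name,P,T=None):
    c=cams.calibration(name); f,cx,cy=K(c); T=T_wc(name) if T is None else T
    p=(np.asarray(P)-T[:3,3])@T[:3,:3]
    return np.stack([cx+f*p[...,0]/-p[...,2],cy+f*p[...,1]/p[...,2]],-1)
def save(img,n): cv2.imwrite('pics/'+n+'.png',img[:,:,::-1])
E
python3 - <<'E'
from h import *
for n in ['top','side','wrist']:
    im,d=cams.get_image(n); save(im,n+'0'); np.save(n+'0.npy',d); np.save(n+'0i.npy',im)
    c=cams.calibration(n); print(n,{k:(np.round(v,3).tolist()) for k,v in c.items()})
    for q in (['case','stock','tin_mid','tin_bay','lid_edge','lid_hinge','clamp_tip','clamp_pivot','socket0','pin0_mid'] if n=='top' else ['tin_mid','pin0_mid','clamp_tip','lid_edge'] if n=='side' else []):
        for r in cams.mark_of(n,q)[:5]:
            u,v=r['location'][0]*640,r['location'][1]*400
            print(n,q,round(r['p'],2),round(u),round(v),np.round(cloud(n,d)[min(int(v),399),min(int(u),639)],3))
print(observe())
E
```

```text
pics
top {'vertical_fov': 52.012, 'cx': 314.889, 'cy': 199.702, 'view': [[-0.0, -1.0, -0.001, -0.005], [0.998, -0.0, 0.059, -0.579], [-0.059, -0.001, 0.998, -1.414], [0.0, 0.0, 0.0, 1.0]]}
top case 0.79 293 204 [0.567 0.071 0.034]
top case 0.63 404 229 [ 0.478 -0.298  0.079]
top case 0.23 255 271 [0.332 0.202 0.019]
top stock 0.79 408 216 [ 0.525 -0.326  0.029]
top tin_mid 0.73 348 212 [ 0.535 -0.117  0.062]
top tin_bay 0.87 285 222 [0.505 0.104 0.006]
top tin_bay 0.35 293 206 [0.56  0.074 0.029]
top lid_edge 0.67 238 197 [0.577 0.232 0.188]
top lid_hinge 0.75 268 202 [0.569 0.159 0.049]
top lid_hinge 0.51 287 176 [0.66  0.095 0.04 ]
top clamp_tip 0.38 325 206 [ 0.553 -0.036  0.19 ]
top clamp_pivot 0.48 319 208 [ 0.546 -0.018  0.115]
top socket0 0.97 287 199 [0.582 0.096 0.012]
top socket0 0.82 290 177 [0.66  0.083 0.006]
top socket0 0.73 308 177 [0.66  0.022 0.038]
top socket0 0.59 300 198 [0.587 0.046 0.042]
top socket0 0.35 319 207 [ 0.553 -0.018  0.114]
top pin0_mid 0.53 401 228 [ 0.481 -0.292  0.077]
side {'vertical_fov': 45.012, 'cx': 318.713, 'cy': 195.57, 'view': [[0.994, -0.
[... 600 characters left out ...]
8571601e+01, -1.23352056e+01]), 'qvel': array([-0.01273408, -0.00380599,  0.00901261, -0.07981528,  0.02158715,
        0.08892128]), 'joint_efforts': array([-2.61065747e-03, -4.48314607e+01, -2.31459117e+01, -1.94112954e-04,
        5.05055723e-04,  6.29375131e-05]), 'position': array([0.13595878, 0.53289262, 0.23132506]), 'tool_rot': array([[-9.68959849e-01,  2.47218142e-01,  2.38194387e-05],
       [ 2.47218141e-01,  9.68959850e-01, -1.57819299e-05],
       [-2.69816591e-05, -9.40345907e-06, -1.00000000e+00]]), 'ft_force': array([ 0.02394166, -0.15910764,  0.37363583]), 'wrist_torque': array([ 0.00468819,  0.07794139, -0.01688835]), 'gripper_force': 0.0, 'grip_width': 0.08536583355893326}
```

```bash
python3 - <<'E'
import numpy as np,cv2
i=np.load('top0i.npy')[140:290,210:440]; cv2.imwrite('pics/topc.png',cv2.resize(i,None,fx=3.4,fy=3.4,interpolation=cv2.INTER_CUBIC)[:,:,::-1])
i=np.load('side0i.npy')[100:330,180:480]; cv2.imwrite('pics/sidec.png',cv2.resize(i,None,fx=2.6,fy=2.6,interpolation=cv2.INTER_CUBIC)[:,:,::-1])
E
```

```text
(no output)
```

View pics/top0.png

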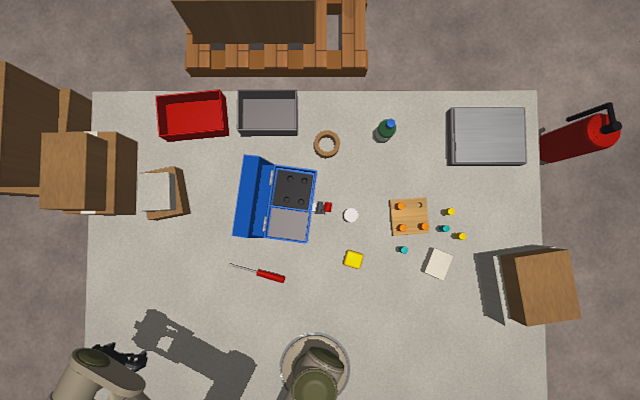

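View pics/topc.png

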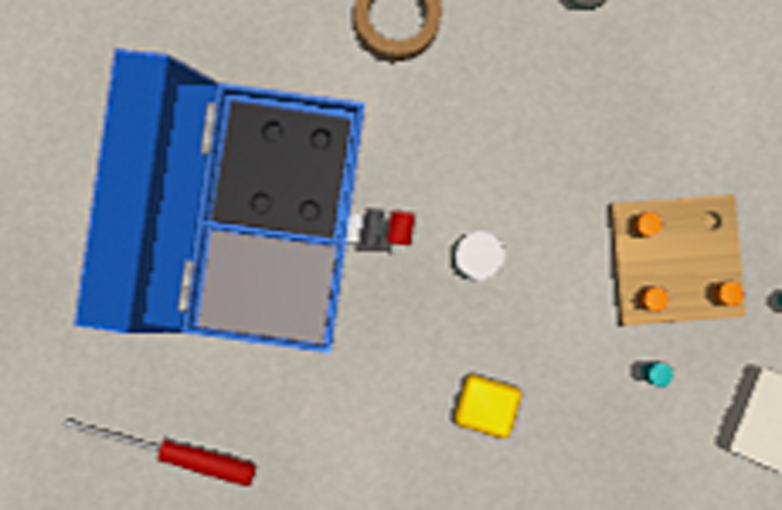

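View pics/sidec.png

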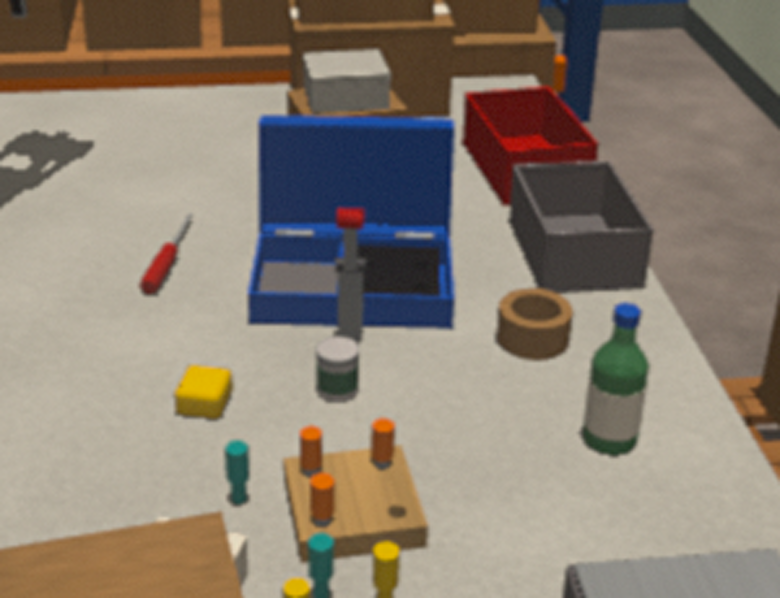

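Top view: three orange pins stand in the stock block at full-picture px (401,206), (403,227) and (425,226), and its fourth hole (420,205) is empty. The turquoise pin at (404,250) and the other turquoise and yellow ones stand outside the block and aren't meant. The case's insert has four holes and the tin is at (350,215). The crops confirm the orange ones.

```bash
python3 - <<'E'
from h import *
im=np.load('top0i.npy'); d=np.load('top0.npy'); P=cloud('top',d)
hsv=cv2.cvtColor(im,cv2.COLOR_RGB2HSV)
roi=np.zeros((400,640),bool); roi[140:290,230:440]=1
m=((hsv[...,0]>6)&(hsv[...,0]<16)&(hsv[...,1]>200)&(P[...,2]>.065)&roi).astype(np.uint8)
n,l,s,c=cv2.connectedComponentsWithStats(m)
for i in range(1,n):
    if s[i,4]>8: q=P[l==i]; print('pin',c[i].round(1),s[i,4],np.median(q[:,2]).round(3),at_z('top',*c[i],.078).round(4))
m=((P[...,2]>.05)&(P[...,2]<.075)&roi&(hsv[...,1]<60)).astype(np.uint8)
n,l,s,c=cv2.connectedComponentsWithStats(m)
for i in range(1,n):
    if s[i,4]>60: print('tin?',c[i].round(1),s[i,4],np.median(P[l==i][:,2]).round(3),at_z('top',*c[i],.06).round(4))
# case rim: blue pixels z .035-.05
b=(hsv[...,0]>100)&(hsv[...,0]<125)&(hsv[...,1]>150)&roi&(P[...,2]>.035)&(P[...,2]<.052)
r=cv2.minAreaRect(P[b][:,:2].astype(np.float32)); print('rim',b.sum(),r)
w=(hsv[...,0]>10)&(hsv[...,0]<25)&(hsv[...,1]>70)&roi&(abs(P[...,2]-.028)<.006)&(P[...,1]<-.2)
print('stock',w.sum(),cv2.minAreaRect(P[w][:,:2].astype(np.float32)))
for u,v in [(287,199),(290,177),(308,177),(300,198)]: pass
for x,y in [(272,131),(320,139),(261,203),(310,210)]:
    u,v=210+x/3.4,140+y/3.4; print('hole',at_z('top',u,v,.038).round(3))
E
```

```text
pin [397.7 205.5] 12 0.078 [ 0.5561 -0.2813  0.078 ]
pin [421.8 224.8] 10 0.076 [ 0.4918 -0.3609  0.078 ]
pin [399.3 226.9] 12 0.077 [ 0.4848 -0.286   0.078 ]
tin? [350.4 214.5] 165 0.06 [ 0.5264 -0.125   0.06  ]
tin? [433.5 264. ] 203 0.052 [ 0.3606 -0.4028  0.06  ]
rim 1326 ((0.568061888217926, 0.1070246770977974), (0.2018708735704422, 0.2517542541027069), 82.22642517089844)
stock 1058 ((0.5225880742073059, -0.32946300506591797), (0.1247362419962883, 0.12601447105407715), 4.141506671905518)
hole [0.651 0.081 0.038]
hole [0.643 0.032 0.038]
hole [0.578 0.092 0.038]
hole [0.571 0.042 0.038]
```

Emit:
move_arm --jaw '[8.5,8.5,8.5,8.5,8.5,8.5,8.5,8.5,8.5,8.5]' --dp '[[-2,-3,-1],[-2,-3,-1],[-2,-3,-1],[-2,-3,-1],[-2,-3,0],[-2,-3,0],[-2,-3,0],[-2,-3,0],[-2,-3,0],[-2,-3,0]]' --turn '[[0,0,0],[0,0,0],[0,0,0],[0,0,0],[0,0,0],[0,0,0],[0,0,0],[0,0,0],[0,0,0],[0,0,0]]'

```text
time_s: 1.68
position: [0.2555, 0.1913, 0.2715]
tool_rot: [[-0.969, 0.247, 0.001], [0.247, 0.969, 0.0], [-0.001, 0.0, -1.0]]
ft_force: [0.4, -0.6, -0.0]
grip_width: 0.0847
gripper_force: 0.0
```

Emit:
move_arm --jaw '[8.5,8.5,8.5,8.5,8.5,8.5,8.5,8.5,8.5,8.5,8.5,8.5]' --dp '[[-2.5,-3,0],[-2.5,-3,0],[-2.5,-3,0],[-2.5,-3,0],[-2.5,-3,0],[-2.5,-3,0],[-2.5,-3,0],[-2.5,-3,0],[-2.5,-3,0],[-2.5,-3,0],[-2.5,-3,0],[-2.5,-3,0]]' --turn '[[0,0,0],[0,0,0],[0,0,0],[0,0,0],[0,0,0],[0,0,0],[0,0,0],[0,0,0],[0,0,0],[0,0,0],[0,0,0],[0,0,0]]'

```text
time_s: 2.68
position: [0.4577, -0.2322, 0.2713]
tool_rot: [[-0.969, 0.248, 0.0], [0.248, 0.969, -0.0], [-0.0, -0.0, -1.0]]
ft_force: [0.9, 0.5, -0.3]
grip_width: 0.0854
gripper_force: 0.0
```

Emit:
move_arm --jaw '[8.5,8.5,8.5,8.5,8.5]' --dp '[[-2.2,-2.8,1],[-2.2,-2.8,2],[-2.2,-2.8,2],[0,0,0],[0,0,0]]' --turn '[[0,0,0],[0,0,0],[0,0,0],[0,0,-0.113],[0,0,0]]'

```text
time_s: 3.1
position: [0.5003, -0.3291, 0.219]
tool_rot: [[-0.991, 0.134, -0.003], [0.134, 0.991, 0.003], [0.003, 0.002, -1.0]]
ft_force: [0.3, 1.1, 0.5]
grip_width: 0.0851
gripper_force: 0.0
```

```bash
cat > pins.py <<'E'
from h import *
def pins(tag):
    T=T_wc('wrist'); im,d=cams.get_image('wrist'); P=cloud('wrist',d,T); save(im,tag)
    hsv=cv2.cvtColor(im,cv2.COLOR_RGB2HSV)
    m=((hsv[...,0]>5)&(hsv[...,0]<17)&(hsv[...,1]>190)&(abs(P[...,2]-.078)<.004)).astype(np.uint8)
    n,l,s,c=cv2.connectedComponentsWithStats(m); out=[]
    for i in range(1,n):
        if s[i,4]>100:
            q=P[l==i]; (cx,cy),r=cv2.minEnclosingCircle(q[:,:2].astype(np.float32))
            out.append((cx,cy)); print('pin',c[i].round(),s[i,4],'mean',q.mean(0).round(4),'circ',round(cx,4),round(cy,4),round(r,4))
    o=observe(); print(o['position'].round(4),o['q'].round(1),np.array(o['tool_rot']).round(3).tolist()); return out
if __name__=='__main__': pins('w1')
E
python3 pins.py
```

```text
pin [271. 183.] 120 mean [ 0.4898 -0.3698  0.0775] circ 0.4863 -0.3676 0.0114
pin [362. 238.] 121 mean [ 0.5555 -0.2916  0.0774] circ 0.5555 -0.29 0.0108
[ 0.5004 -0.3282  0.2207] [ -44.6   27.2   67.2    0.    85.7 -126.6] [[-0.99, 0.138, -0.001], [0.138, 0.99, 0.001], [0.001, 0.001, -1.0]]
```

View pics/w1.png

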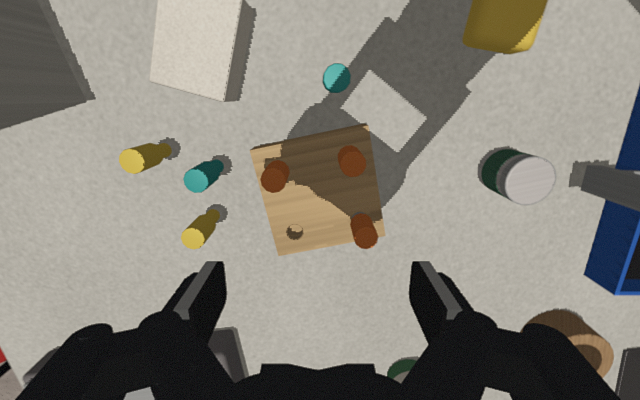

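The wrist view confirms three dark-orange (shadowed) pins in the block at (273,177), (351,160), (364,230), and the empty hole at (295,232). The turquoise and yellow ones are outside it.

```bash
cat > pins.py <<'E'
from h import *
from scipy.optimize import least_squares
def pins(tag,zt=.078,box=(.44,.61,-.42,-.23)):
    T=T_wc('wrist'); im,d=cams.get_image('wrist'); P=cloud('wrist',d,T); save(im,tag)
    m=((abs(P[...,2]-zt)<.003)&(P[...,0]>box[0])&(P[...,0]<box[1])&(P[...,1]>box[2])&(P[...,1]<box[3])).astype(np.uint8)
    n,l,s,c=cv2.connectedComponentsWithStats(m); out=[]
    for i in range(1,n):
        if s[i,4]>60:
            q=P[l==i]; (cx,cy),r=cv2.minEnclosingCircle(q[:,:2].astype(np.float32)); out.append((cx,cy))
            print('pin',c[i].round(),s[i,4],'mean',q.mean(0).round(4),'circ',round(cx,4),round(cy,4),round(r,4))
    o=observe(); print(round(o['time_s'],2),o['position'].round(4),o['q'].round(1)); return np.array(out),im,P,T
if __name__=='__main__':
    out,im,P,T=pins('w2')
    hsv=cv2.cvtColor(im,cv2.COLOR_RGB2HSV)
    m=(abs(P[...,2]-.028)<.003)&(P[...,1]<-.23)&(P[...,1]>-.43)&(P[...,0]>.43)&(P[...,0]<.62)&(hsv[...,1]>70)
    r=cv2.minAreaRect(P[m][:,:2].astype(np.float32)); print('stock',m.sum(),r)
    a=np.radians(r[2]%90 if r[2]%90<45 else r[2]%90-90); R=np.array([[np.cos(a),-np.sin(a)],[np.sin(a),np.cos(a)]])
    print((np.array(r[0])+.037*np.array([[1,1],[1,-1],[-1,1],[-1,-1]])@R.T).round(4))
E
python3 pins.py
```

```text
pin [351. 163.] 525 mean [ 0.4815 -0.2938  0.0775] circ 0.4817 -0.2938 0.0119
pin [272. 179.] 499 mean [ 0.4867 -0.3672  0.0774] circ 0.4873 -0.3674 0.0121
pin [365. 236.] 430 mean [ 0.5548 -0.2886  0.0774] circ 0.5553 -0.2884 0.0119
3.2 [ 0.5005 -0.3277  0.2217] [ -44.5   27.1   67.3    0.    85.7 -126.5]
stock 10440 ((0.5227656364440918, -0.34573501348495483), (0.12545834481716156, 0.16070397198200226), 4.073547840118408)
[[ 0.557  -0.3062]
 [ 0.5623 -0.38  ]
 [ 0.4832 -0.3115]
 [ 0.4885 -0.3853]]
```

Emit:
move_arm --jaw '[4,4,4,4,4,4,4,4]' --dp '[[2.3,3.1,0],[0,0,3],[0,0,3],[0,0,3],[0,0,3],[0,0,1],[0,0,0],[0,0,0]]' --turn '[[0,0,0],[0,0,0],[0,0,0],[0,0,0],[0,0,0],[0,0,0],[0,0,0],[0,0,0]]' --force 40

```text
time_s: 3.87
position: [0.4825, -0.2941, 0.093]
tool_rot: [[-0.991, 0.137, 0.002], [0.137, 0.991, -0.001], [-0.002, -0.001, -1.0]]
ft_force: [-0.2, 0.7, 1.1]
grip_width: 0.04
gripper_force: 0.0
```

Within 1 mm; descend and grip.

Emit:
move_arm --jaw '[4,4,4,4,1.8,1.8,1.8,1.8,1.8,1.8]' --dp '[[0.1,0,2],[0,0,2],[0,0,0.6],[0,0,0],[0,0,0],[0,0,0],[0,0,0],[0,0,0],[0,0,0],[0,0,0]]' --turn '[[0,0,0],[0,0,0],[0,0,0],[0,0,0],[0,0,0],[0,0,0],[0,0,0],[0,0,0],[0,0,0],[0,0,0]]' --force 60

```text
time_s: 4.7
position: [0.4817, -0.2945, 0.0473]
tool_rot: [[-0.991, 0.136, 0.003], [0.136, 0.991, -0.002], [-0.003, -0.002, -1.0]]
ft_force: [-1.0, 0.7, 7.8]
grip_width: 0.0224
gripper_force: 58.6
```

Emit:
move_arm --jaw '[1.8,1.8,1.8,1.8,1.8,1.8,1.8,1.8,1.8,1.8,1.8]' --dp '[[0,0,-1],[0,0,-2.5],[0,0,-4],[0,0,-4],[0,0,-4],[-0.6,1.7,-4],[-1.2,3.5,-0.8],[-1.2,3.5,0],[-1.2,3.5,0],[-1.2,3.5,0],[-1.2,3.5,0]]' --turn '[[0,0,0],[0,0,0],[0,0,0],[0,0,0],[0,0,0],[0,0,0],[0,0,0],[0,0,0],[0,0,0],[0,0,0],[0,0,0]]'

```text
time_s: 5.62
position: [0.5723, -0.1118, 0.2477]
tool_rot: [[-0.991, 0.137, 0.001], [0.137, 0.991, -0.001], [-0.001, -0.0, -1.0]]
ft_force: [0.7, -0.4, -0.1]
grip_width: 0.0225
gripper_force: 59.6
```

Emit:
move_arm --jaw '[1.8,1.8,1.8,1.8,1.8,1.8,1.8]' --dp '[[-1.2,3.5,0],[-1.2,3.5,0],[-1.2,3.5,0],[-1.2,3.5,0],[-1.4,4,0],[0,0,0],[0,0,0]]' --turn '[[0,0,0],[0,0,0],[0,0,0],[0,0,0],[0,0,0],[0,0,0],[0,0,0]]'

```text
time_s: 6.2
position: [0.6578, 0.0577, 0.2467]
tool_rot: [[-0.991, 0.133, 0.0], [0.133, 0.991, -0.0], [-0.0, -0.0, -1.0]]
ft_force: [-0.5, -1.0, 0.1]
grip_width: 0.0224
gripper_force: 59.7
```

```bash
python3 - <<'E'
from h import *
T=T_wc('wrist'); o=observe(); print(o['position'].round(4),o['grip_width'],o['q'].round(1)); im,d=cams.get_image('wrist'); P=cloud('wrist',d,T); save(im,'w3'); np.savez('w3.npz',im=im,P=P,T=T)
hsv=cv2.cvtColor(im,cv2.COLOR_RGB2HSV)
box=(P[...,0]>.53)&(P[...,0]<.70)&(P[...,1]>-.02)&(P[...,1]<.14)
print(np.percentile(P[box][:,2],[5,20,50,80,95]).round(4))
m=(box&(P[...,2]<.033)&(P[...,2]>.002)).astype(np.uint8)
n,l,s,c=cv2.connectedComponentsWithStats(m)
for i in range(1,n):
    if s[i,4]>40: q=P[l==i]; print(c[i].round(),s[i],q.mean(0).round(4),q[:,:2].min(0).round(4),q[:,:2].max(0).round(4))
for nme in ['socket0','tin_bay','lid_hinge','clamp_pivot']:
    for r in cams.mark_of('wrist',nme): u,v=r['location'][0]*640,r['location'][1]*400; print(nme,round(r['p'],2),round(u),round(v),P[min(int(v),399),min(int(u),639)].round(3))
E
```

```text
[0.6578 0.0577 0.2467] 0.02237708401579323 [ -5.2  33.   52.7  -0.   94.3 -87.6]
[0.0105 0.0376 0.2955 0.3224 0.3312]
[334.  53.] [ 261   40  118   21 1398] [0.5371 0.0925 0.0069] [0.53   0.0166] [0.5502 0.14  ]
[306. 160.] [ 261   66  129  128 1899] [0.6497 0.0475 0.016 ] [ 0.5415 -0.0032] [0.6956 0.1399]
[360.  67.] [335  67  47   2  51] [0.5556 0.1172 0.0221] [0.5521 0.0914] [0.5586 0.1399]
[296.  92.] [288  84  17  18 238] [0.5713 0.0463 0.0133] [0.5628 0.0386] [0.5806 0.0553]
[344.  93.] [336  85  17  18 238] [0.5795 0.0987 0.0135] [0.5705 0.0897] [0.5884 0.1059]
[296. 162.] [289 155  15  15 188] [0.6482 0.0343 0.0154] [0.6401 0.027 ] [0.6539 0.0427]
[341. 163.] [333 156  16  15 192] [0.6564 0.0863 0.0157] [0.6486 0.0767] [0.6616 0.0945]
tin_bay 0.57 325 11 [0.495 0.087 0.006]
lid_hinge 0.56 404 80 [0.574 0.156 0.045]
clamp_pivot 0.78 212 72 [ 0.548 -0.012  0.112]
clamp_pivot 0.2 402 81 [0.574 0.154 0.044]
```

View pics/w3.png

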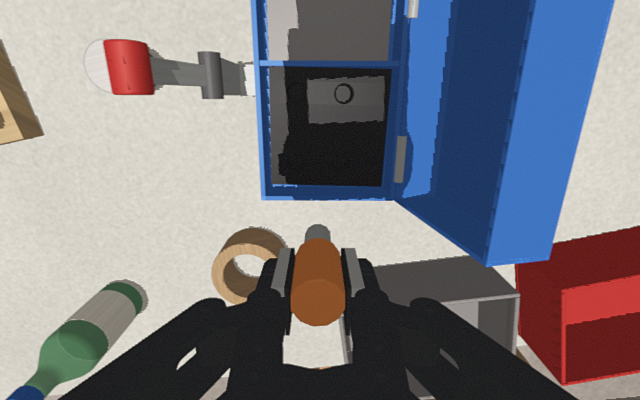

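Wrist view: sockets show in the depth at (296,92), (344,93), (296,162), (341,163), one also visibly at (344,93). The pin hangs straight in the fingers, and the clamp is open at (130,68).

```bash
python3 - <<'E'
from h import *
z=np.load('w3.npz'); P=z['P'];T=z['T']
for (u0,v0) in [(296,92),(344,93),(296,162),(341,163)]:
    v,u=np.mgrid[v0-13:v0+14,u0-13:u0+14]
    dd=P[v0-13:v0+14,u0-13:u0+14,2]
    for th in (.034,.0365):
        m=(dd<th); 
        n,l,s,c=cv2.connectedComponentsWithStats(m.astype(np.uint8)); k=l[13,13]; m=l==k
        q=at_z('wrist',u[m],v[m],.036,T)[:,:2]
        print(u0,v0,m.sum(),'mean',q.mean(0).round(4),'ext',(q.max(0)-q.min(0)).round(4),'mid',((q.max(0)+q.min(0))/2).round(4))
# case outline: rim
im=z['im']; hsv=cv2.cvtColor(im,cv2.COLOR_RGB2HSV)
b=(hsv[...,0]>100)&(hsv[...,0]<125)&(hsv[...,1]>150)&(abs(P[...,2]-.045)<.002)&(P[...,1]<.2)&(P[...,1]>-.06)
q=P[b][:,:2]; print(b.sum(),q.min(0),q.max(0))
a=np.radians(-7.9);R=np.array([[np.cos(a),np.sin(a)],[-np.sin(a),np.cos(a)]])
L=(q-[.568,.08])@R.T
print('local ext',L.min(0).round(4),L.max(0).round(4))
top=L[:,0]>L[:,0].max()-.012
ys=L[(L[:,1]<L[:,1].min()+.01)]; print('-y wall fit slope',np.polyfit(ys[:,0],ys[:,1],1))
xs=L[top&(L[:,1]<.1)]; print('+x wall',np.polyfit(xs[:,1],xs[:,0],1), np.percentile(xs[:,1],[0,100]))
E
```

```text
296 92 240 mean [0.5717 0.0477] ext [0.0177 0.0173] mid [0.5717 0.0476]
296 92 285 mean [0.5717 0.0475] ext [0.0209 0.0206] mid [0.5711 0.0466]
344 93 240 mean [0.5795 0.097 ] ext [0.0173 0.0171] mid [0.5796 0.0969]
344 93 279 mean [0.5794 0.097 ] ext [0.0214 0.0208] mid [0.5782 0.0964]
296 162 189 mean [0.6444 0.0362] ext [0.0165 0.0165] mid [0.6445 0.0362]
296 162 238 mean [0.6444 0.0356] ext [0.0195 0.0232] mid [0.645  0.0351]
341 163 193 mean [0.6522 0.0853] ext [0.0165 0.0172] mid [0.6523 0.0852]
341 163 234 mean [0.6527 0.0853] ext [0.0202 0.0182] mid [0.6527 0.0854]
4975 [ 0.48657333 -0.00344513] [0.70392605 0.19982581]
local ext [-0.0745 -0.0681] [0.1226 0.1279]
-y wall fit slope [ 0.00557086 -0.06740802]
+x wall [-0.0303966   0.11993754] [-0.06786925  0.09996935]
```

Emit:
move_arm --jaw '[1.8,1.8,1.8,1.8,1.8,1.8,1.8,1.8]' --dp '[[0.9,2.65,3],[0,0,4],[0,0,4],[0,0,3.5],[0,0,1.5],[0,0,0],[0,0,0],[0,0,0]]' --turn '[[0,0,0],[0,0,0],[0,0,0],[0,0,0],[0,0,0],[0,0,0],[0,0,0],[0,0,0]]'

```text
time_s: 7.12
position: [0.6534, 0.0826, 0.0884]
tool_rot: [[-0.991, 0.137, 0.003], [0.137, 0.991, -0.0], [-0.003, 0.0, -1.0]]
ft_force: [-0.6, 0.1, -1.5]
grip_width: 0.0223
gripper_force: 59.7
```

Emit:
move_arm --jaw '[1.8,1.8,1.8,1.8,1.8,1.8]' --dp '[[0.13,0.26,0],[0,0,0.5],[0,0,0.5],[0,0,0.3],[0,0,0.3],[0,0,0]]' --turn '[[0,0,0],[0,0,0],[0,0,0],[0,0,0],[0,0,0],[0,0,0]]'

```text
time_s: 7.62
position: [0.6515, 0.0856, 0.0697]
tool_rot: [[-0.991, 0.137, -0.0], [0.137, 0.991, -0.0], [0.0, -0.0, -1.0]]
ft_force: [1.0, -1.2, -2.6]
grip_width: 0.0225
gripper_force: 59.9
```

Emit:
move_arm --jaw '[1.8,1.8,1.8,1.8,1.8,1.8]' --dp '[[0,0,0.5],[0,0,0.5],[0,0,0.4],[0,0,0.3],[0,0,0.2],[0,0,0]]' --turn '[[0,0,0],[0,0,0],[0,0,0],[0,0,0],[0,0,0],[0,0,0]]'

```text
time_s: 8.12
position: [0.6516, 0.0856, 0.0514]
tool_rot: [[-0.991, 0.136, 0.0], [0.136, 0.991, -0.0], [-0.0, -0.0, -1.0]]
ft_force: [1.5, -4.3, 1.7]
grip_width: 0.0222
gripper_force: 60.1
```

Emit:
move_arm --jaw '[1.8,1.8,1.8]' --dp '[[0,0,0.1],[0,0,0.1],[0,0,0]]' --turn '[[0,0,0],[0,0,0],[0,0,0]]'

```text
time_s: 8.37
position: [0.652, 0.0856, 0.0512]
tool_rot: [[-0.991, 0.136, 0.002], [0.136, 0.991, -0.001], [-0.002, -0.0, -1.0]]
ft_force: [-2.3, -4.5, 12.9]
grip_width: 0.0221
gripper_force: 61.4
```

Emit:
move_arm --jaw '[3.4,3.4,3.4,3.4,3.4,3.4,3.4,3.4,3.4,3.4,3.4,3.4]' --dp '[[0,0,-0.1],[0,0,0],[0,0,0],[0,0,-1],[0,0,-3],[0,0,-4],[0,0,-4],[0.2,-2,-3],[0.45,-4,0],[0.45,-4,0],[0.45,-4,0],[0.45,-4,0]]' --turn '[[0,0,0],[0,0,0],[0,0,0],[0,0,0],[0,0,0],[0,0,0],[0,0,0],[0,0,0],[0,0,0],[0,0,0],[0,0,0],[0,0,0]]'

```text
time_s: 9.37
position: [0.6063, -0.0909, 0.201]
tool_rot: [[-0.991, 0.136, 0.0], [0.136, 0.991, 0.0], [-0.0, 0.0, -1.0]]
ft_force: [0.7, 0.4, 0.1]
grip_width: 0.0342
gripper_force: 0.0
```

Emit:
move_arm --jaw '[4,4,4,4,4,4,4,4,4,4,4]' --dp '[[0.45,-4,0],[0.45,-4,0],[0.45,-4,0],[0.45,-4,0],[0.45,-4,0],[0.2,-0.4,2],[0,0,4],[0,0,3.5],[0,0,1],[0,0,0],[0,0,0]]' --turn '[[0,0,0],[0,0,0],[0,0,0],[0,0,0],[0,0,0],[0,0,0],[0,0,0],[0,0,0],[0,0,0],[0,0,0],[0,0,0]]'

```text
time_s: 10.28
position: [0.5557, -0.2886, 0.0968]
tool_rot: [[-0.991, 0.136, 0.001], [0.136, 0.991, -0.001], [-0.001, -0.001, -1.0]]
ft_force: [0.1, 0.5, 0.2]
grip_width: 0.0401
gripper_force: 0.0
```

Emit:
move_arm --jaw '[4,4,4,4,1.8,1.8,1.8,1.8,1.8]' --dp '[[0,0,2],[0,0,2],[0,0,1],[0,0,0],[0,0,0],[0,0,0],[0,0,0],[0,0,0],[0,0,0]]' --turn '[[0,0,0],[0,0,0],[0,0,0],[0,0,0],[0,0,0],[0,0,0],[0,0,0],[0,0,0],[0,0,0]]'

```text
time_s: 11.03
position: [0.5559, -0.289, 0.0473]
tool_rot: [[-0.991, 0.136, 0.003], [0.136, 0.991, -0.002], [-0.003, -0.002, -1.0]]
ft_force: [1.1, 1.1, 6.2]
grip_width: 0.0226
gripper_force: 58.8
```

Emit:
move_arm --jaw '[1.8,1.8,1.8,1.8,1.8,1.8,1.8,1.8,1.8,1.8,1.8,1.8]' --dp '[[0,0,-1],[0,0,-3],[0,0,-4],[0,0,-4],[0,0,-4],[0,0,-4],[0.1,2.57,-1.3],[0.3,4,0],[0.3,4,0],[0.3,4,0],[0.3,4,0],[0.3,4,0]]' --turn '[[0,0,0],[0,0,0],[0,0,0],[0,0,0],[0,0,0],[0,0,0],[0,0,0],[0,0,0],[0,0,0],[0,0,0],[0,0,0],[0,0,0]]'

```text
time_s: 12.03
position: [0.5694, -0.0607, 0.2593]
tool_rot: [[-0.991, 0.137, 0.001], [0.137, 0.991, -0.0], [-0.001, -0.0, -1.0]]
ft_force: [1.3, -0.7, -0.4]
grip_width: 0.0225
gripper_force: 60.0
```

Emit:
move_arm --jaw '[1.8,1.8,1.8,1.8,1.8,1.8,1.8,1.8,1.8,1.8,1.8,1.8]' --dp '[[0.3,4,0],[0.3,4,0],[0.3,4,0],[0.4,4,0],[0,0,4],[0,0,4],[0,0,4],[0,0,4],[0,0,1],[0,0,0],[0,0,0],[0,0,0]]' --turn '[[0,0,0],[0,0,0],[0,0,0],[0,0,0],[0,0,0],[0,0,0],[0,0,0],[0,0,0],[0,0,0],[0,0,0],[0,0,0],[0,0,0]]'

```text
time_s: 13.03
position: [0.5804, 0.0975, 0.0912]
tool_rot: [[-0.991, 0.136, 0.005], [0.136, 0.991, -0.0], [-0.005, 0.0, -1.0]]
ft_force: [0.2, 0.1, -0.8]
grip_width: 0.0225
gripper_force: 60.0
```

Emit:
move_arm --jaw '[1.8,1.8,1.8,1.8,1.8,1.8]' --dp '[[0.05,-0.05,0.5],[0,0,0.5],[0,0,0.5],[0,0,0.3],[0,0,0.3],[0,0,0]]' --turn '[[0,0,0],[0,0,0],[0,0,0],[0,0,0],[0,0,0],[0,0,0]]'

```text
time_s: 13.53
position: [0.5785, 0.097, 0.0668]
tool_rot: [[-0.991, 0.136, 0.0], [0.136, 0.991, -0.0], [-0.0, -0.0, -1.0]]
ft_force: [2.1, -1.6, -3.1]
grip_width: 0.0224
gripper_force: 60.0
```

Emit:
move_arm --jaw '[1.8,1.8,1.8,1.8,1.8,1.8,1.8]' --dp '[[-0.05,0,0.5],[0,0,0.5],[0,0,0.4],[0,0,0.2],[0,0,0.1],[0,0,0],[0,0,0]]' --turn '[[0,0,0],[0,0,0],[0,0,0],[0,0,0],[0,0,0],[0,0,0],[0,0,0]]'

```text
time_s: 14.12
position: [0.5791, 0.097, 0.0513]
tool_rot: [[-0.991, 0.136, 0.001], [0.136, 0.991, -0.0], [-0.001, -0.0, -1.0]]
ft_force: [-2.0, -1.5, 8.2]
grip_width: 0.0222
gripper_force: 61.4
```

Emit:
move_arm --jaw '[3.4,3.4,3.4,3.4,3.4,3.4,3.4,3.4,3.4,3.4,3.4,3.4]' --dp '[[0,0,0],[0,0,0],[0,0,-1],[0,0,-3],[0,0,-4],[0,0,-4],[0,0,-4],[0.2,-3.2,-2],[0.25,-4,0],[0.25,-4,0],[0.25,-4,0],[0.25,-4,0]]' --turn '[[0,0,0],[0,0,0],[0,0,0],[0,0,0],[0,0,0],[0,0,0],[0,0,0],[0,0,0],[0,0,0],[0,0,0],[0,0,0],[0,0,0]]'

```text
time_s: 15.12
position: [0.5399, -0.0928, 0.231]
tool_rot: [[-0.991, 0.136, 0.0], [0.136, 0.991, 0.0], [-0.0, 0.0, -1.0]]
ft_force: [1.6, -0.6, -0.1]
grip_width: 0.0337
gripper_force: 0.0
```

Emit:
move_arm --jaw '[4,4,4,4,4,4,4,4,4,4,4,4]' --dp '[[0.25,-4,0],[0.25,-4,0],[0.25,-4,0],[0.25,-4,0],[0.25,-4,0],[0.2,-4,0],[0.2,-4,1],[0,0,4],[0,0,4],[0,0,4],[0,0,0.5],[0,0,0]]' --turn '[[0,0,0],[0,0,0],[0,0,0],[0,0,0],[0,0,0],[0,0,0],[0,0,0],[0,0,0],[0,0,0],[0,0,0],[0,0,0],[0,0,0]]'

```text
time_s: 16.12
position: [0.4857, -0.3659, 0.0942]
tool_rot: [[-0.991, 0.136, -0.003], [0.136, 0.991, 0.003], [0.003, 0.003, -1.0]]
ft_force: [0.7, 0.1, 1.3]
grip_width: 0.0402
gripper_force: 0.0
```

Emit:
move_arm --jaw '[4,4,4,4,1.8,1.8,1.8,1.8,1.8]' --dp '[[-0.1,-0.1,2],[0,0,2],[0,0,0.7],[0,0,0],[0,0,0],[0,0,0],[0,0,0],[0,0,0],[0,0,0]]' --turn '[[0,0,0],[0,0,0],[0,0,0],[0,0,0],[0,0,0],[0,0,0],[0,0,0],[0,0,0],[0,0,0]]'

```text
time_s: 16.87
position: [0.488, -0.3684, 0.0508]
tool_rot: [[-0.991, 0.136, 0.003], [0.136, 0.991, -0.003], [-0.003, -0.003, -1.0]]
ft_force: [-0.9, 1.0, 7.3]
grip_width: 0.0221
gripper_force: 58.6
```

Emit:
move_arm --jaw '[1.8,1.8,1.8,1.8,1.8,1.8,1.8,1.8,1.8,1.8,1.8,1.8]' --dp '[[0,0,-1],[0,0,-3],[0,0,-4],[0,0,-4],[0,0,-4],[0,0,-3],[-0.55,2.2,-1],[-1,4,0],[-1,4,0],[-1,4,0],[-1,4,0],[-1,4,0]]' --turn '[[0,0,0],[0,0,0],[0,0,0],[0,0,0],[0,0,0],[0,0,0],[0,0,0],[0,0,0],[0,0,0],[0,0,0],[0,0,0],[0,0,0]]'

```text
time_s: 17.87
position: [0.5725, -0.1533, 0.2498]
tool_rot: [[-0.991, 0.137, 0.001], [0.137, 0.991, -0.001], [-0.001, -0.0, -1.0]]
ft_force: [1.3, -0.3, -0.8]
grip_width: 0.0221
gripper_force: 59.9
```

Emit:
move_arm --jaw '[1.8,1.8,1.8,1.8,1.8,1.8,1.8,1.8,1.8,1.8,1.8,1.8]' --dp '[[-1,4,0],[-1,4,0],[-1,4,0],[-1,4,0],[-0.5,4,0],[0,0,4],[0,0,4],[0,0,4],[0,0,3],[0,0,0.6],[0,0,0],[0,0,0]]' --turn '[[0,0,0],[0,0,0],[0,0,0],[0,0,0],[0,0,0],[0,0,0],[0,0,0],[0,0,0],[0,0,0],[0,0,0],[0,0,0],[0,0,0]]'

```text
time_s: 18.87
position: [0.6453, 0.0365, 0.0948]
tool_rot: [[-0.991, 0.136, 0.003], [0.136, 0.991, -0.0], [-0.003, 0.0, -1.0]]
ft_force: [0.0, -0.4, -1.2]
grip_width: 0.0222
gripper_force: 59.9
```

Emit:
move_arm --jaw '[1.8,1.8,1.8,1.8,1.8,1.8]' --dp '[[0,-0.05,0.5],[0,0,0.5],[0,0,0.5],[0,0,0.3],[0,0,0.3],[0,0,0]]' --turn '[[0,0,0],[0,0,0],[0,0,0],[0,0,0],[0,0,0],[0,0,0]]'

```text
time_s: 19.37
position: [0.6444, 0.0359, 0.071]
tool_rot: [[-0.991, 0.136, 0.0], [0.136, 0.991, -0.0], [-0.001, -0.0, -1.0]]
ft_force: [1.6, -1.7, -2.6]
grip_width: 0.0221
gripper_force: 60.0
```

Emit:
move_arm --jaw '[1.8,1.8,1.8,1.8,1.8,1.8,1.8]' --dp '[[0,0,0.5],[0,0,0.5],[0,0,0.3],[0,0,0.2],[0,0,0.2],[0,0,0.1],[0,0,0]]' --turn '[[0,0,0],[0,0,0],[0,0,0],[0,0,0],[0,0,0],[0,0,0],[0,0,0]]'

```text
time_s: 19.95
position: [0.6447, 0.036, 0.0547]
tool_rot: [[-0.991, 0.136, 0.002], [0.136, 0.991, -0.001], [-0.002, -0.0, -1.0]]
ft_force: [0.3, -2.8, 9.1]
grip_width: 0.0223
gripper_force: 61.2
```

Emit:
move_arm --jaw '[3.4,3.4,3.4,3.4,3.4,3.4,3.4,3.4,3.4,3.4]' --dp '[[0,0,0],[0,0,0],[0,0,-1],[0,0,-3],[0,0,-4],[0,0,-4],[-2,0.5,-4],[-1,0.5,-2.5],[0,0,0],[0,0,0]]' --turn '[[0,0,0],[0,0,0],[0,0,0],[0,0,0],[0,0,0],[0,0,0],[0,0,0],[0,0,0],[0,0,0],[0,0,0]]'

```text
time_s: 20.78
position: [0.6739, 0.0422, 0.2365]
tool_rot: [[-0.991, 0.136, 0.002], [0.136, 0.991, 0.0], [-0.002, 0.0, -1.0]]
ft_force: [-0.8, 0.6, -1.0]
grip_width: 0.0339
gripper_force: 0.0
```

```bash
cat > look.py <<'E'
import sys
from pins import *
out,im,P,T=pins(sys.argv[1],.082,(.53,.70,0,.14))
d=cams.get_image('top')[1]; im,_=cams.get_image('top'); save(im,sys.argv[1]+'t')
Pt=cloud('top',d)
m=((abs(Pt[...,2]-.06)<.004)&(Pt[...,1]<-.03)&(Pt[...,1]>-.24)&(Pt[...,0]>.4)&(Pt[...,0]<.68)).astype(np.uint8)
n,l,s,c=cv2.connectedComponentsWithStats(m)
for i in range(1,n):
    if s[i,4]>30: print('tin',c[i].round(1),s[i,4],at_z('top',*c[i],.06).round(4),cv2.minEnclosingCircle(Pt[l==i][:,:2].astype(np.float32)))
E
python3 look.py w4
```

```text
pin [365.  70.] 624 mean [0.5789 0.0974 0.0815] circ 0.5789 0.0975 0.0119
pin [307. 154.] 497 mean [0.6438 0.0368 0.0813] circ 0.644 0.0367 0.012
pin [360. 155.] 496 mean [0.6518 0.0859 0.0814] circ 0.6522 0.0862 0.012
20.83 [0.6731 0.0421 0.2347] [ -6.5  34.9  51.1   0.   94.1 -88.6]
tin [350.5 214.6] 135 [ 0.5261 -0.1252  0.06  ] ((0.526481032371521, -0.12457652390003204), 0.024400830268859863)
```

Emit:
move_arm --jaw '[7,7,7,7,7,7,7,7,7,7,7,7]' --dp '[[2.05,-3.1,0],[2.05,-3.1,0],[2.05,-3.1,0],[2.05,-3.1,0],[2.05,-3.1,0],[2.05,-3.1,0],[0,0,0],[0,0,0],[0,0,0],[0,0,0],[0,0,0],[0,0,0]]' --turn '[[0,0,0],[0,0,0],[0,0,0],[0,0,0],[0,0,0],[0,0,0],[0,0,-0.12],[0,0,-0.12],[0,0,-0.12],[0,0,-0.12],[0,0,-0.12],[0,0,-0.12]]'

```text
time_s: 21.93
position: [0.5256, -0.1254, 0.2342]
tool_rot: [[-0.832, -0.555, -0.003], [-0.555, 0.832, 0.001], [0.001, 0.002, -1.0]]
ft_force: [-0.1, -0.1, 0.7]
grip_width: 0.0701
gripper_force: 0.0
```

Emit:
move_arm --jaw '[7,7]' --dp '[[0,0,0],[0,0,0]]' --turn '[[0,0,0],[0,0,0]]'

```text
time_s: 22.1
position: [0.5259, -0.1255, 0.2345]
tool_rot: [[-0.837, -0.548, -0.002], [-0.548, 0.837, 0.001], [0.001, 0.002, -1.0]]
ft_force: [-0.1, 0.3, 0.4]
grip_width: 0.0701
gripper_force: 0.0
```

```bash
cat > tin.py <<'E'
from h import *
T=T_wc('wrist'); o=observe(); im,d=cams.get_image('wrist'); P=cloud('wrist',d,T); save(im,'tin')
m=((abs(P[...,2]-.06)<.004)&(P[...,1]<-.04)&(P[...,1]>-.24)&(P[...,0]>.4)&(P[...,0]<.68)).astype(np.uint8)
n,l,s,c=cv2.connectedComponentsWithStats(m)
R=np.array(o['tool_rot'])
for i in range(1,n):
    if s[i,4]>200:
        (x,y),r=cv2.minEnclosingCircle(P[l==i][:,:2].astype(np.float32)); print(c[i],s[i,4],x,y,r,'tool delta cm',((np.array([x,y,.026])-o['position'])@R*100).round(2))
print(o['position'],o['q'].round(1),R.round(3).tolist())
E
python3 tin.py
```

```text
[294.36675325 147.24415584] 1925 0.5117163062095642 -0.16027387976646423 0.024663850665092468 tool delta cm [ 3.07 -2.17 20.85]
[ 0.52592514 -0.12546538  0.23454923] [ -26.    20.8   75.4    0.    83.9 -149.2] [[-0.837, -0.548, -0.002], [-0.548, 0.837, 0.001], [0.001, 0.002, -1.0]]
```

Emit:
move_arm --jaw '[7,7,7,7,7,7,7]' --dp '[[3.05,-2.2,0],[0,0,4],[0,0,4],[0,0,4],[0,0,3],[0,0,0],[0,0,0]]' --turn '[[0,0,0],[0,0,0],[0,0,0],[0,0,0],[0,0,0],[0,0,0],[0,0,0]]'

```text
time_s: 22.73
position: [0.5128, -0.1607, 0.085]
tool_rot: [[-0.836, -0.549, -0.002], [-0.549, 0.836, 0.001], [0.001, 0.002, -1.0]]
ft_force: [0.2, 0.3, -0.1]
grip_width: 0.0698
gripper_force: 0.0
```

```bash
python3 tin.py
```

```text
[316.90907372 238.69376181] 5290 0.5117310881614685 -0.16054821014404297 0.02493620663881302 tool delta cm [0.07 0.05 5.9 ]
[ 0.51277536 -0.16065119  0.08498944] [ -30.    29.4   88.6    0.    62.2 -153.3] [[-0.836, -0.549, -0.002], [-0.549, 0.836, 0.001], [0.001, 0.002, -1.0]]
```

Emit:
move_arm --jaw '[7,7,7,7,4,4,4,4,4,4]' --dp '[[0,0,2.5],[0,0,2.5],[0,0,0.9],[0,0,0],[0,0,0],[0,0,0],[0,0,0],[0,0,0],[0,0,0],[0,0,0]]' --turn '[[0,0,0],[0,0,0],[0,0,0],[0,0,0],[0,0,0],[0,0,0],[0,0,0],[0,0,0],[0,0,0],[0,0,0]]' --force 40

```text
time_s: 23.62
position: [0.5141, -0.1613, 0.0285]
tool_rot: [[-0.835, -0.551, 0.003], [-0.551, 0.835, -0.002], [-0.002, -0.003, -1.0]]
ft_force: [-0.8, -0.9, 6.6]
grip_width: 0.0474
gripper_force: 40.9
```

Emit:
move_arm --jaw '[4,4,4,4,4,4,4,4,4,4,4,4]' --dp '[[0,0,-2],[0,0,-3],[0,0,-4],[0,0,-4],[0,0,-4],[0,0,-4],[-0.5,0.9,-3],[-1.7,3.1,0],[-1.7,3.1,0],[-1.7,3.1,0],[-1.7,3.1,0],[-1.7,3.1,0]]' --turn '[[0,0,0],[0,0,0],[0,0,0],[0,0,0],[0,0,0],[0,0,0],[0,0,0],[0,0,0],[0,0,0],[0,0,0],[0,0,0],[0,0,0]]'

```text
time_s: 24.62
position: [0.4972, 0.0273, 0.2676]
tool_rot: [[-0.835, -0.55, 0.002], [-0.55, 0.835, -0.0], [-0.001, -0.001, -1.0]]
ft_force: [-0.0, 0.4, -2.0]
grip_width: 0.0469
gripper_force: 42.0
```

Emit:
move_arm --jaw '[4,4,4,4,4,4,4,4,4]' --dp '[[-1.7,3.1,0],[-1.7,3.1,0],[0,0,3],[0,0,4],[0,0,4],[0,0,4],[0,0,3],[0,0,0],[0,0,0]]' --turn '[[0,0,0],[0,0,0],[0,0,0],[0,0,0],[0,0,0],[0,0,0],[0,0,0],[0,0,0],[0,0,0]]'

```text
time_s: 25.37
position: [0.4922, 0.0961, 0.087]
tool_rot: [[-0.835, -0.551, -0.001], [-0.551, 0.835, 0.0], [0.001, 0.001, -1.0]]
ft_force: [-0.0, -0.5, -0.5]
grip_width: 0.047
gripper_force: 42.1
```

```bash
python3 - <<'E'
from h import *
T=T_wc('wrist'); o=observe(); im,d=cams.get_image('wrist'); save(im,'w5'); P=cloud('wrist',d,T); print(o['position'],o['grip_width'],o['q'].round(1))
im2,d2=cams.get_image('top'); save(im2,'t5')
# rim points
hsv=cv2.cvtColor(im,cv2.COLOR_RGB2HSV)
b=(hsv[...,0]>100)&(hsv[...,0]<125)&(hsv[...,1]>150)&(abs(P[...,2]-.045)<.003)
q=P[b][:,:2]; a=np.radians(-7.9);R=np.array([[np.cos(a),np.sin(a)],[-np.sin(a),np.cos(a)]])
L=(q-[.5614,.088])@R.T; print(np.percentile(L,[0.5,5,50,95,99.5],axis=0).round(4))
E
```

```text
[0.49223852 0.09610706 0.08700108] 0.046973817428146464 [  -2.5   26.3   94.2    0.    59.5 -125.9]
[[-0.1237 -0.0791]
 [-0.1226 -0.0783]
 [-0.083   0.0657]
 [ 0.1122  0.0998]
 [ 0.1302  0.12  ]]
```

View pics/w5.png

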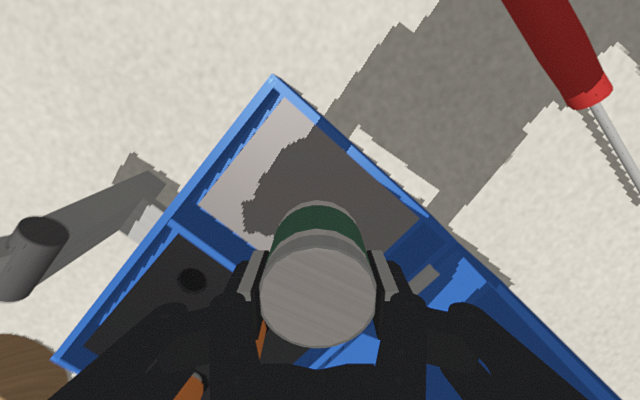

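Emit:
move_arm --jaw '[4,4,4,4,4,4,4]' --dp '[[0,-0.3,1.5],[0,0,1.5],[0,0,1],[0,0,0.6],[0,0,0.4],[0,0,0.2],[0,0,0]]' --turn '[[0,0,0],[0,0,0],[0,0,0],[0,0,0],[0,0,0],[0,0,0],[0,0,0]]'

```text
time_s: 26.05
position: [0.4943, 0.0936, 0.035]
tool_rot: [[-0.835, -0.551, 0.001], [-0.551, 0.835, -0.0], [-0.001, -0.001, -1.0]]
ft_force: [-0.7, 0.6, -2.1]
grip_width: 0.0467
gripper_force: 42.1
```

Emit:
move_arm --jaw '[4,4,4]' --dp '[[0,0,0.1],[0,0,0.1],[0,0,0]]' --turn '[[0,0,0],[0,0,0],[0,0,0]]'

```text
time_s: 26.3
position: [0.4944, 0.0936, 0.0344]
tool_rot: [[-0.835, -0.551, 0.003], [-0.551, 0.835, -0.0], [-0.002, -0.002, -1.0]]
ft_force: [-4.7, 1.2, 16.3]
grip_width: 0.0469
gripper_force: 44.1
```

Emit:
move_arm --jaw '[6.2,6.2,6.2,6.2,6.2,6.2,6.2,6.2,6.2,4,1,0.5]' --dp '[[0,0,-0.1],[0,0,0],[0,0,0],[0,0,-1],[0,0,-3],[0,0,-4],[0,0,-4],[0,0,-4],[0,0,-4],[0,0,-4],[0,0,-2.6],[0,0,0]]' --turn '[[0,0,0],[0,0,0],[0,0,0],[0,0,0],[0,0,0],[0,0,0],[0,0,0.12],[0,0,0.12],[0,0,0.12],[0,0,0.12],[0,0,0.12],[0,0,0.12]]'

```text
time_s: 27.3
position: [0.4952, 0.0936, 0.3052]
tool_rot: [[-0.99, 0.142, 0.011], [0.142, 0.99, -0.001], [-0.011, 0.001, -1.0]]
ft_force: [-0.7, 1.4, -0.1]
grip_width: 0.0263
gripper_force: 0.0
```

```bash
python3 - <<'E'
from h import *
o=observe(); print(o['position'],np.array(o['tool_rot']).round(3).tolist(),o['q'].round(1))
T=T_wc('wrist'); im,d=cams.get_image('wrist'); save(im,'w6'); P=cloud('wrist',d,T)
im2,d2=cams.get_image('top'); save(im2,'t6'); Pt=cloud('top',d2); np.savez('w6.npz',im=im,P=P,im2=im2,Pt=Pt)
for n,Q in (('w',P),('t',Pt)):
    m=((abs(Q[...,2]-.066)<.004)&(Q[...,0]>.42)&(Q[...,0]<.56)&(Q[...,1]>.02)&(Q[...,1]<.16)).astype(np.uint8)
    k,l,s,c=cv2.connectedComponentsWithStats(m)
    for i in range(1,k):
        if s[i,4]>60: print(n,'tin',s[i,4],Q[l==i].mean(0).round(4),cv2.minEnclosingCircle(Q[l==i][:,:2].astype(np.float32)))
for q in ['clamp_tip','lid_edge','clamp_pivot']:
    for r in cams.mark_of('top',q)[:2]: u,v=r['location'][0]*640,r['location'][1]*400; print(q,round(r['p'],2),round(u),round(v),Pt[int(v),int(u)].round(3))
E
```

```text
[0.49524869 0.09358414 0.30523735] [[-0.99, 0.142, 0.011], [0.142, 0.99, -0.001], [-0.011, 0.001, -1.0]] [ -2.8  14.3  73.3  -0.   91.8 -84.6]
w tin 1277 [0.4918 0.0941 0.0654] ((0.4924027621746063, 0.09421466290950775), 0.024609863758087158)
clamp_tip 0.54 328 208 [ 0.546 -0.045  0.19 ]
clamp_tip 0.47 290 175 [0.658 0.081 0.086]
lid_edge 0.67 236 195 [ 0.601  0.278 -0.001]
lid_edge 0.59 270 203 [0.571 0.152 0.021]
clamp_pivot 0.64 321 206 [ 0.553 -0.021  0.121]
clamp_pivot 0.42 325 145 [ 0.775 -0.037  0.002]
```

View pics/w6.png

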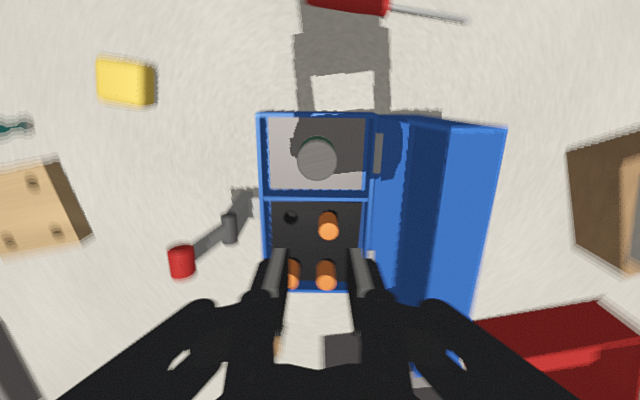

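Emit:
move_arm --jaw '[0,0,0,0,0,0,0,0,0,0,0]' --dp '[[-0.2,4.1,0],[-0.2,4.1,0],[-0.2,4.1,0],[-0.2,4.1,0],[0,4.1,0],[0,0,2],[0,0,4],[0,0,4],[0,0,4],[0,0,0],[0,0,0]]' --turn '[[0,0,0],[0,0,0],[0,0,0],[0,0,0],[0,0,0],[0,0,0],[0,0,0],[0,0,0],[0,0,0],[0,0,0],[0,0,0]]'

```text
time_s: 28.47
position: [0.5291, 0.2954, 0.1581]
tool_rot: [[-0.991, 0.135, -0.004], [0.135, 0.991, -0.001], [0.004, -0.002, -1.0]]
ft_force: [0.5, 1.1, 1.4]
grip_width: -0.0002
gripper_force: 0.0
```

Emit:
move_arm --jaw '[0,0,0,0,0,0,0,0,0,0]' --dp '[[0,-1.5,0],[0,-1.5,0],[0,-1.5,0],[0,-1.3,-0.45],[0,-1.3,-0.45],[0,-1.3,-0.45],[0,-1.3,-0.45],[0,-1.2,0],[0,-1.2,0],[0,-1.2,0]]' --turn '[[0,0,0],[0,0,0],[0,0,0],[0,0,0],[0,0,0],[0,0,0],[0,0,0],[0,0,0],[0,0,0],[0,0,0]]'

```text
time_s: 29.3
position: [0.5123, 0.163, 0.1788]
tool_rot: [[-0.991, 0.136, 0.003], [0.136, 0.991, 0.0], [-0.003, 0.001, -1.0]]
ft_force: [1.8, 2.7, -1.2]
grip_width: -0.0001
gripper_force: 1.5
```

```bash
python3 - <<'E'
from h import *
o=observe(); print(o['time_s'],o['position'].round(4),o['ft_force'].round(1))
im,d=cams.get_image('side'); save(im[100:300,180:480],'s7')
E
python3 -c "
import cv2;i=cv2.imread('pics/s7.png');cv2.imwrite('pics/s7b.png',cv2.resize(i,None,fx=2.5,fy=2.5))"
```

```text
29.3 [0.5123 0.163  0.1788] [ 1.8  2.7 -1.2]
```

View pics/s7b.png

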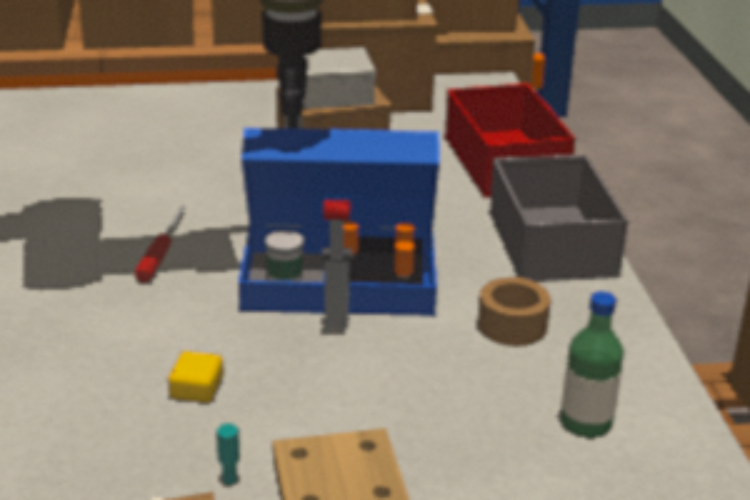

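The lid is past vertical and following the fingers, with pins and tin inside. Continue along the arc.

Emit:
move_arm --jaw '[0,0,0,0,0,0,0,0,0]' --dp '[[0,-1.15,0.3],[0,-1.15,0.3],[0,-1.15,0.3],[0,-1.0,0.6],[0,-1.0,0.6],[0,-1.0,0.6],[0,-0.85,0.8],[0,-0.85,0.8],[0,-0.85,0.8]]' --turn '[[0,0,0],[0,0,0],[0,0,0],[0,0,0],[0,0,0],[0,0,0],[0,0,0],[0,0,0],[0,0,0]]'

```text
time_s: 30.1
position: [0.4993, 0.0737, 0.126]
tool_rot: [[-0.991, 0.136, 0.0], [0.136, 0.991, -0.0], [-0.0, -0.0, -1.0]]
ft_force: [2.1, 1.3, 1.4]
grip_width: -0.0004
gripper_force: 1.0
```

Emit:
move_arm --jaw '[0,0,0,0,0]' --dp '[[0,-0.4,1.0],[0,-0.2,1.0],[0,0,0.7],[0,0,0.3],[0,0,0]]' --turn '[[0,0,0],[0,0,0],[0,0,0],[0,0,0],[0,0,0]]'

```text
time_s: 30.52
position: [0.498, 0.0679, 0.097]
tool_rot: [[-0.991, 0.136, -0.001], [0.136, 0.991, -0.002], [0.001, -0.002, -1.0]]
ft_force: [-5.7, -7.0, 13.1]
grip_width: -0.0
gripper_force: 6.4
```

Emit:
move_arm --jaw '[0,0,0,0,0,0,0,0,0,0,0,0]' --dp '[[0,0,0.1],[0,0,0],[0,0,-2],[0,0,-3.5],[0,0,-4],[0,0,-4],[0,0,-3],[-1.6,-3.8,0],[-1.6,-3.8,0],[-1.6,-3.8,0],[-1.5,-3.9,0],[0,0,0]]' --turn '[[0,0,0],[0,0,0],[0,0,0],[0,0,0],[0,0,0],[0,0,0],[0,0,0],[0,0,0],[0,0,0],[0,0,0],[0,0,0],[0,0,0]]'

```text
time_s: 31.52
position: [0.5408, -0.0973, 0.2589]
tool_rot: [[-0.99, 0.142, -0.002], [0.142, 0.99, -0.001], [0.002, -0.001, -1.0]]
ft_force: [-0.1, 0.1, -0.4]
grip_width: 0.0002
gripper_force: 0.0
```

```bash
cat > lid.py <<'E'
from h import *
o=observe(); print(o['time_s'],o['position'].round(4))
im,d=cams.get_image('side'); save(im,'s8'); P=cloud('side',d)
C=np.array([.564,.0836]); ex=np.array([.99,-.137]); ey=np.array([.137,.99])
L=np.stack([(P[...,:2]-C)@ex,(P[...,:2]-C)@ey,P[...,2]],-1)
hsv=cv2.cvtColor(im,cv2.COLOR_RGB2HSV); b=(hsv[...,0]>100)&(hsv[...,0]<125)&(hsv[...,1]>150)
for y in (-65,-40,0,40,65):
    m=b&(abs(L[...,1]-y/1e3)<.006)&(abs(L[...,0])<.12)&(L[...,2]>.07); print(y,m.sum(),np.round(np.median(L[m][:,2]),4) if m.any() else None)
r=((hsv[...,0]<6)|(hsv[...,0]>174))&(hsv[...,1]>180)&(abs(L[...,0])<.05)&(abs(L[...,1])<.16)&(L[...,2]>.06)
print('grip local',r.sum(),L[r].mean(0).round(4) if r.any() else None)
cv2.imwrite('pics/s8b.png',cv2.resize(im[130:280,220:440],None,fx=3,fy=3)[:,:,::-1])
E
python3 lid.py
```

```text
31.5167 [ 0.5408 -0.0973  0.2589]
-65 146 0.0972
-40 70 0.0969
0 121 0.0975
40 94 0.0976
65 81 0.0971
grip local 22 [ 0.0026 -0.1358  0.1852]
```

View pics/s8b.png

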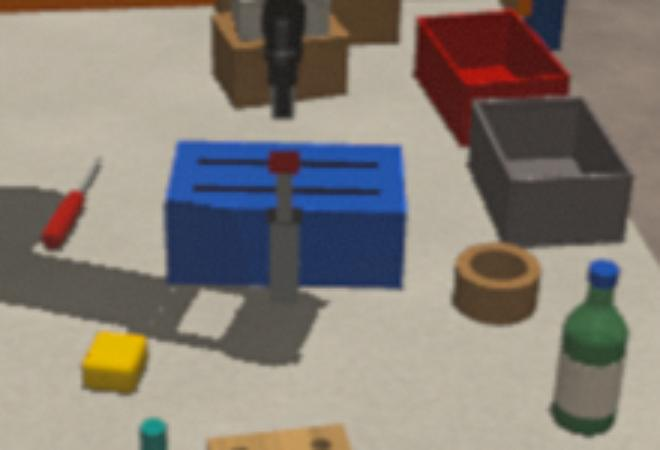

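Lid shut and level (0.097 everywhere). The red grip is still up, its front at local y -136 mm. Now the clamp.

Emit:
move_arm --jaw '[0,0,0,0,0,0,0,0,0,0,0,0]' --dp '[[0,0,3],[0,0,3],[0,0,3],[0,0.9,0.1],[0,1,0],[0,1,0],[0,1.3,-0.2],[0,1.3,-0.2],[0,1,-0.15],[0,1,-0.15],[0,1.05,-0.15],[0,1.05,-0.15]]' --turn '[[0,0,0],[0,0,0],[0,0,0],[0,0,0],[0,0,0],[0,0,0],[0,0,0],[0,0,0],[0,0,0],[0,0,0],[0,0,0],[0,0,0]]'

```text
time_s: 32.57
position: [0.5531, 0.0049, 0.1796]
tool_rot: [[-0.991, 0.136, -0.0], [0.136, 0.991, 0.0], [0.0, 0.0, -1.0]]
ft_force: [0.8, -2.0, -0.7]
grip_width: 0.0
gripper_force: 0.7
```

```bash
python3 - <<'E'
from h import *
o=observe(); r=o['position'][:2]-[.564,.0836]; print(o['time_s'],o['position'].round(4),r@[.99,-.137],r@[.137,.99],o['ft_force'].round(1))
E
python3 lid.py | tail -1
```

```text
32.5667 [0.5531 0.0049 0.1796] 1.4053316506892697e-05 -0.079371929821319 [ 0.8 -2.  -0.7]
grip local 1 [ 0.0115 -0.072   0.1714]
```

Emit:
move_arm --jaw '[0,0,0,0,0,0,0,0,0,0,0]' --dp '[[0,0.7,0.5],[0,0.7,0.6],[0,0.75,0.75],[0,0.75,0.75],[0,0.65,0.9],[0,0.65,0.9],[0,0.3,0.8],[0,0,0.7],[0,0,0.3],[0,0,0.2],[0,0,0]]' --turn '[[0,0,0],[0,0,0],[0,0,0],[0,0,0],[0,0,0],[0,0,0],[0,0,0],[0,0,0],[0,0,0],[0,0,0],[0,0,0]]'

```text
time_s: 33.53
position: [0.5594, 0.0479, 0.1159]
tool_rot: [[-0.991, 0.137, 0.001], [0.137, 0.991, -0.001], [-0.001, -0.0, -1.0]]
ft_force: [-2.2, -2.0, 6.1]
grip_width: 0.0005
gripper_force: 2.8
```

Emit:
move_arm --jaw '[0,0,0]' --dp '[[0,0,0.15],[0,0,0.1],[0,0,0]]' --turn '[[0,0,0],[0,0,0],[0,0,0]]'

```text
time_s: 33.78
position: [0.5601, 0.0474, 0.1148]
tool_rot: [[-0.991, 0.137, 0.004], [0.137, 0.991, -0.002], [-0.004, -0.001, -1.0]]
ft_force: [-2.6, -4.9, 15.1]
grip_width: 0.0002
gripper_force: 6.1
```

Emit:
move_arm --jaw '[0,0,0,0,0,0,0,0]' --dp '[[0,0,-1],[0,0,-3],[0,0,-4],[0,0,-4],[3,2,-4],[3,2,-2],[0,0,0],[0,0,0]]' --turn '[[0,0,0],[0,0,0],[0,0,0],[0,0,0],[0,0,0],[0,0,0],[0,0,0],[0,0,0]]'

```text
time_s: 34.45
position: [0.5108, 0.0916, 0.2854]
tool_rot: [[-0.991, 0.135, 0.003], [0.135, 0.991, 0.0], [-0.003, 0.001, -1.0]]
ft_force: [1.0, 0.2, -1.2]
grip_width: -0.0001
gripper_force: 0.0
```

```bash
python3 lid.py
```

```text
34.45 [0.5108 0.0916 0.2854]
-65 143 0.0973
-40 57 0.0974
0 73 0.0975
40 86 0.0977
65 58 0.0971
grip local 26 [ 0.0036 -0.0272  0.1179]
```

View pics/s8b.png

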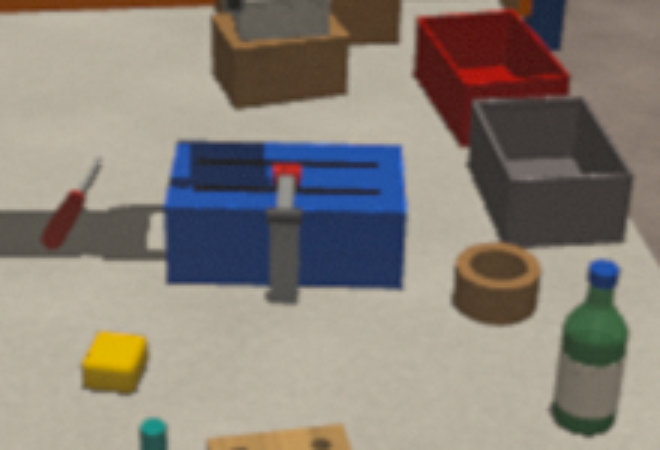

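```bash
python3 - <<'E'
from h import *
T=T_wc('wrist'); im,d=cams.get_image('wrist'); P=cloud('wrist',d,T); save(im,'w9')
L=np.stack([(P[...,:2]-[.564,.0836])@[.99,-.137],(P[...,:2]-[.564,.0836])@[.137,.99],P[...,2]],-1)
hsv=cv2.cvtColor(im,cv2.COLOR_RGB2HSV)
r=((hsv[...,0]<6)|(hsv[...,0]>174))&(hsv[...,1]>150)&(abs(L[...,0])<.05)&(abs(L[...,1])<.16)&(L[...,2]>.06)
print(r.sum(),np.percentile(L[r],[2,50,98],axis=0).round(4) if r.any() else '')
for y in (-90,-80,-70,-60,-50,-40):
    m=(abs(L[...,0])<.006)&(abs(L[...,1]-y/1e3)<.004)&(L[...,2]<.16); print(y,m.sum(),np.median(L[m][:,2]).round(4) if m.any() else '')
E
```

```text
627 [[-0.0146 -0.031   0.1005]
 [-0.0037 -0.0202  0.1173]
 [ 0.0135 -0.0101  0.1201]]
-90 190 0.0762
-80 75 0.1125
-70 86 0.1123
-60 85 0.1123
-50 88 0.1123
-40 80 0.1125
```

The arm reads level (0.112 along its whole length), so the clamp is fully down and the robot is clear. Handing in.

```bash
python3 -c "
from rig import ticket
print(ticket.close_job())"
```

```text
the job is handed in; nothing more can be done
None
```

The job is handed in at about 35 s: all three orange pins are fully home in their own sockets, the tin stands in the bay, the lid was shut, and then the clamp was brought right down, with the robot clear of everything.

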